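# Tip the front row of counting balls into a cup and nest the cups

### The job

Get a pupil's counting cups ready: lift the ball tray and tip it over its raised lip so that only the front row, the three red balls, rolls off into the yellow cup, while the white and blue rows stay in their places. Set the tray back flat in the middle of the bamboo mat and let go of it. Then lift the yellow cup with its balls and nest it fully into the blue cup, both standing upright, with the two handles turned at least 60 degrees apart; leave the ink stone and the ink stick where they are.

Things in the scene. Friction and masses are not known exactly. Their poses are not given: they have to be found in the camera images.
- mat: Bamboo mat fixed to the table, 220 x 200 x 4 mm, the tray's place. Origin: centre of its underside; z up; x along its 220 mm length. The tray starts near its middle with the lip towards the mat's +x, give or take 0.1 rad.
- tray_handle (a point): Loose wooden ball tray with a carrying handle above it, 0.25-0.42 kg plus balls. Point: centre of the handle bar, 14 mm thick (x), 22 mm high (z), free for 104 mm along y between two upright cheeks. Axes: z up, +x to the open front. Here the tray's underside is at z = -80 mm, floor at -72, ball tops at -42; back end x = -44 mm, lip end x = +82 mm, half-width 60 mm.
- tray_lip (a point): Middle of the top edge of the tray's raised front lip (tray axes; x = +82, z = -64 mm from the handle point), 16 mm over the underside. The lip is a ramp of 20 degrees, 8 mm high, 104 mm wide: the front row rolls off when the tray is tipped lip-down beyond 20 degrees (25 to 33 is good). The ridges between rows, 9 mm high, hold the other rows up to about 45 degrees.
- small_cup (a point): Yellow long-handled plastic cup, loose, 0.08-0.13 kg: round, open, outer radius 44 mm at the base and 66 mm at the rim, 75 mm high, wall 4 mm, floor 5 mm. Point: on its axis half-way up (37.5 mm over its underside); z up, its handle points to -x.
- small_handle (a point): Point to grip on the yellow cup's straight level handle, 102 mm from the cup's axis and 66 mm over its underside. The bar is 14 mm wide and 16 mm high and runs from the rim to a round end, 22 mm wide, 163 mm from the axis. Axes as the cup's.
- large_cup (a point): Blue long-handled plastic cup, loose, 0.16 kg, empty: outer radius 52 mm at the base and 74 mm at the rim, 56 mm high, wall 4 mm, floor 5 mm. Point: on its axis half-way up (28 mm over its underside); z up, handle to -x. Fully nested, the yellow cup rests on this cup's floor: its half-way point is then 14.5 mm above this one.
- large_handle (a point): Point on the blue cup's straight level handle, 110 mm from the cup's axis and 47 mm over its underside (bar 14 x 16 mm, round end 171 mm from the axis).
- inkstone: Black ink stone, bystander, 100 x 140 x 28 mm. Origin: centre of its underside.
- inkstick: Dark ink stick, bystander, 85 x 26 x 14 mm. Origin: centre of its underside.
- red0_center (a point): Red painted wooden ball, 30 mm diameter, 12 g, in the front row of the tray at the start, +54 mm from the handle point along the tray's x (right of the row seen looking towards the lip). Point: its centre.
- red1_center (a point): Red painted wooden ball, 30 mm diameter, 12 g, in the front row of the tray at the start, +54 mm from the handle point along the tray's x (middle of the row). Point: its centre.
- red2_center (a point): Red painted wooden ball, 30 mm diameter, 12 g, in the front row of the tray at the start, +54 mm from the handle point along the tray's x (left of the row seen looking towards the lip). Point: its centre.
- white0_center (a point): White painted wooden ball, 30 mm diameter, 12 g, in the middle row of the tray at the start, +18 mm from the handle point along the tray's x (right of the row seen looking towards the lip). Point: its centre.
- white1_center (a point): White painted wooden ball, 30 mm diameter, 12 g, in the middle row of the tray at the start, +18 mm from the handle point along the tray's x (middle of the row). Point: its centre.
- white2_center (a point): White painted wooden ball, 30 mm diameter, 12 g, in the middle row of the tray at the start, +18 mm from the handle point along the tray's x (left of the row seen looking towards the lip). Point: its centre.
- blue0_center (a point): Blue painted wooden ball, 30 mm diameter, 12 g, in the back row of the tray at the start, -18 mm from the handle point along the tray's x (right of the row seen looking towards the lip). Point: its centre.
- blue1_center (a point): Blue painted wooden ball, 30 mm diameter, 12 g, in the back row of the tray at the start, -18 mm from the handle point along the tray's x (middle of the row). Point: its centre.
- blue2_center (a point): Blue painted wooden ball, 30 mm diameter, 12 g, in the back row of the tray at the start, -18 mm from the handle point along the tray's x (left of the row seen looking towards the lip). Point: its centre.
Things that resemble listed ones, but are neither listed nor needed, are in the scene too. What is shaped like the part that bears small_cup but green is not meant.

How it is judged:
On the way, in this order (a step that is already met when the one before it is completed fails the run):
1. the tray is lifted off its mat and tipped by more than 0.2 rad (angle between tray_handle's own z axis and vertical above 0.2 rad and height (world z) of tray_handle above 0.12 m and contact force between tray and the fingers above 0.3 N), for 0.02 s.
2. the three red balls are in the yellow cup and the six others still in their rows in the tray (horizontal distance between each of red0_center, red1_center, red2_center and small_cup below 0.045 m and z of red0_center in the frame of small_cup between -0.03 and 0.022 m and z of red1_center in the frame of small_cup between -0.03 and 0.022 m and z of red2_center in the frame of small_cup between -0.03 and 0.022 m and distance between each of white0_center, white1_center, white2_center, blue0_center, blue1_center, blue2_center and tray_handle below 0.074 m), for 0.2 s.
3. the tray stands flat on the bamboo mat, released, with the white and blue rows in it (angle between tray_handle's own z axis and vertical below 0.05 rad and x of tray_handle in the frame of mat between -0.075 and 0.055 m and y of tray_handle in the frame of mat between -0.065 and 0.065 m and z of tray_handle in the frame of mat between 0.078 and 0.09 m and distance between each of white0_center, white1_center, white2_center, blue0_center, blue1_center, blue2_center and tray_handle below 0.074 m and contact force between tray and the fingers below 0.1 N), for 0.2 s.
4. the yellow cup with the red balls is nested fully in the blue cup, handles apart (horizontal distance between small_cup and large_cup below 0.012 m and z of small_cup in the frame of large_cup between 0.0105 and 0.0185 m and angle between each of small_cup, large_cup's own z axis and vertical below 0.06 rad and horizontal distance between small_handle and large_handle above 0.105 m and height (world z) of large_cup between 0.024 and 0.032 m and horizontal distance between each of red0_center, red1_center, red2_center and small_cup below 0.045 m and z of red0_center in the frame of small_cup between -0.03 and 0.022 m and z of red1_center in the frame of small_cup between -0.03 and 0.022 m and z of red2_center in the frame of small_cup between -0.03 and 0.022 m), for 0.2 s.
At the end, for the whole second after the job is handed in: Red balls in the yellow cup; white and blue balls in their rows (74 mm from the handle); tray flat (0.05 rad) on the mat (handle within 65 mm of its middle along y, -75 to +55 along x); yellow cup on the blue cup's floor (12 mm, 4 mm in height), upright (0.06 rad), handle points over 105 mm apart (all of step 4 and distance between each of white0_center, white1_center, white2_center, blue0_center, blue1_center, blue2_center and tray_handle below 0.074 m and angle between tray_handle's own z axis and vertical below 0.05 rad and x of tray_handle in the frame of mat between -0.075 and 0.055 m and y of tray_handle in the frame of mat between -0.065 and 0.065 m and z of tray_handle in the frame of mat between 0.078 and 0.09 m); the robot touches nothing.
It fails at once if the ink stone was moved by more than 15 mm (distance of inkstone from where it was at the start of the episode above 0.015 m).
It fails at once if the ink stick was moved by more than 15 mm (distance of inkstick from where it was at the start of the episode above 0.015 m).
It also fails if it takes over 72 s, if anything falls off the work surface, if the arm or the gripper's body presses on something with over 40 N, if the wrist force passes 120 N, or if a joint passes its speed limit or range.

### The arm

A 7-joint arm with a two-finger parallel gripper is mounted at the origin on the work surface. World frame = base frame: x ahead of the robot, y to its left, z up, the work surface at z = 0. Lengths are in m, angles in rad, forces in N, time in s.
With the tool pointing down it reaches from about 0.4 to 0.9 m from the base axis. Payload 5.5 kg.
Tool frame: the origin (TCP) lies midway between the tips of the shut fingers; the grasp point (between the pads) lies 19 mm behind it (manip.grip_depth is the distance from the TCP to the grasp point, in m); z points along the fingers, x is the direction in which the jaws open and shut, and the axes are right-handed (so a half turn about z gives the same grasp; the last joint's range is limited). The gripper opens to 92 mm and grips with 3 to 60 N. Pads are 19 mm wide; open, the fingers measure 130 mm over their backs; the gripper's body (75 mm by 190 mm) begins 47 mm behind the grasp point.
Start: joints at [1.488, 0.501, -0.427, 1.55, 0.221, 1.138, -0.21], TCP at [0.22, -0.612, 0.227] pointing down, gripper open.
Joint ranges: [-2.88, 2.88], [-0.31, 2.03], [-1.54, 1.56], [0.2, 2.42], [-1.41, 4.55], [0.19, 2.02], [-2.57, 2.57]. Speed limits (rad/s): [2.57, 2.57, 3.14, 3.14, 3.14, 3.14, 3.14].

### API

Orientations are given as a unit quaternion [x, y, z, w].
In Python, from bench import manip, effector, viewer gives the robot as it stands. Calls block until the motion is done:
- manip.move_pose(position, orientation): joint-space move of the TCP to a pose.
- manip.servo_line(position, ori=None, vel=0.15): straight line of the TCP; ori=None keeps the orientation; vel is the mean speed in m/s.
- manip.movej(angles): joint-space move.
- effector.open_jaws() and effector.close(f_grip=None): open the fingers fully, or close them until they stop; f_grip is the grip in N (None keeps the last).
- manip.sleep(seconds).
- manip.solve_ik(position, orientation): joint angles nearest the present ones, or None.
- viewer.get_image(name): name is "scene" or "top" or "wrist"; returns the picture (420x560x3 uint8, red, green, blue); there is no depth.
- viewer.get_calibration(name): a dict with "vfov" (degrees; the focal length in pixels is half the picture's height over the tangent of half this angle, whatever the lens; pixels are square), "cx", "cy" (the principal point, pixels), "eye" and "attitude" of the camera in the world. Camera axes: x right, y down, z forward; pixel columns grow to the right and rows downward; lengths in m; the calibration is good to about 2 mm. A picture is of the moment at which its call begins: read the wrist's pose just before it. get_calibration takes no time and is no camera call; for the wrist camera it gives the pose at the moment of the call.
A pose or a line that the arm cannot do raises manip.PlanningError and nothing moves.
- manip.hand_in(): hands the job in, once; it reports no verdict.
Readings, each from a call of its own:
- manip.current_clock(): time.
- manip.current_q(): joint angles.
- manip.current_joint_velocities(): joint speeds.
- manip.current_tau(): joint torques, N m.
- manip.current_tool_pos(): TCP position.
- manip.current_tcp_rot(): TCP orientation.
- manip.current_force(): force on the tool from outside, world axes, zero at the start.
- manip.current_wrist_torque(): the same for the moment, N m.
- manip.current_finger_gap(): finger opening in m.
Only numpy, scipy, OpenCV 4.12 (cv2) and the standard library are available. Lean on these libraries where they do the work, as an engineer would, in place of code of your own. Each camera call takes 0.05 s, during which the arm holds its last target.

## Working session

There is one attempt and no reset: what is moved stays moved. The work goes in short steps, each a Python script; the robot and the scene stay as the last script left them, time stands still between calls to the robot, and variables do not carry over. Pictures are saved under pics/ and viewed, and the job is handed in when it is done.

```bash
mkdir -p pics; ls
python3 - <<'E'
from bench import manip, effector, viewer
import cv2
for n in ["scene","top","wrist"]:
    c=viewer.get_calibration(n); print(n,c)
    im=viewer.get_image(n); cv2.imwrite(f"pics/{n}0.png",im[:,:,::-1])
print(manip.current_clock(),manip.current_tool_pos(),manip.current_tcp_rot(),manip.grip_depth)
E
```

```text
pics
scene {'vfov': 52.152606531319, 'cx': 274.65403753487567, 'cy': 212.12878791533197, 'eye': array([1.01126043, 0.38562828, 0.97621248]), 'attitude': array([ 0.37635628,  0.86813004, -0.29794547, -0.12623264])}
top {'vfov': 43.89671464904101, 'cx': 282.3000424000592, 'cy': 208.8823166043054, 'eye': array([ 0.28848842, -0.08474325,  1.35264469]), 'attitude': array([-0.69618194,  0.7126302 , -0.06455681,  0.05763088])}
wrist {'vfov': 71.24852758600787, 'cx': 279.5101138059991, 'cy': 210.57560658313238, 'eye': array([ 0.29432652, -0.58315353,  0.38425925]), 'attitude': array([ 0.80899729, -0.56870001, -0.0860318 ,  0.12125269])}
0.15 [ 0.22008304 -0.61102575  0.22590009] [ 8.18222885e-01 -5.74900607e-01 -6.22777530e-04 -4.62987531e-04] 0.0188
```

View pics/scene0.png

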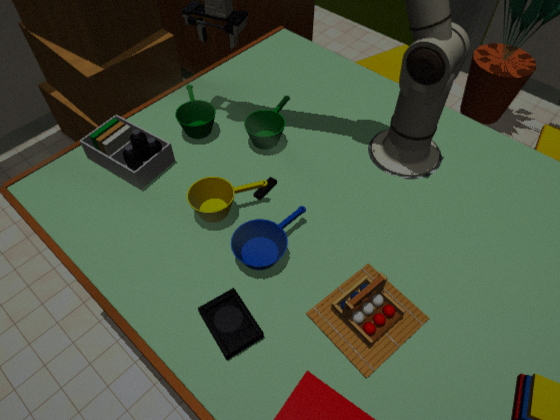

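View pics/top0.png

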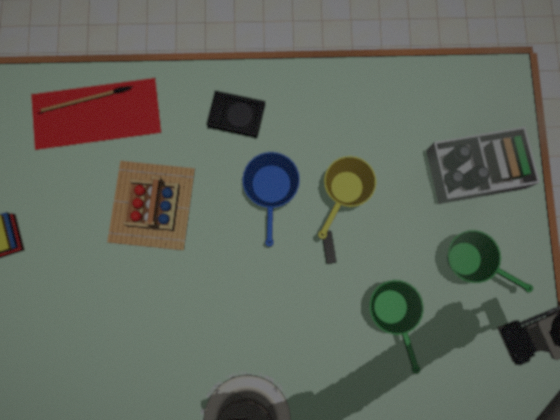

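View pics/wrist0.png

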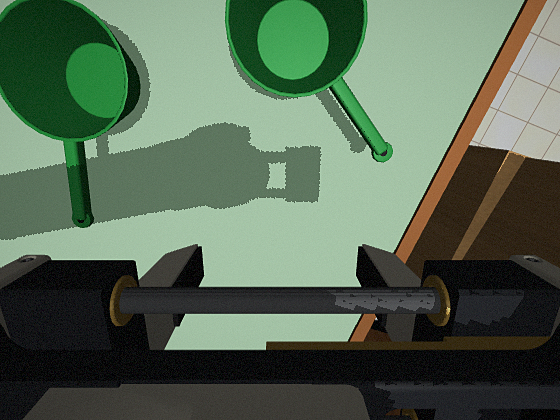

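```bash
cat > h.py <<'E'
import numpy as np, cv2
from scipy.spatial.transform import Rotation as R
def ray(c,uv):
    f=210/np.tan(np.radians(c['vfov']/2))
    uv=np.atleast_2d(np.asarray(uv,float))
    d=np.c_[(uv[:,0]-c['cx'])/f,(uv[:,1]-c['cy'])/f,np.ones(len(uv))]
    return np.asarray(c['eye']),R.from_quat(c['attitude']).apply(d)
def plane(c,uv,z):
    e,d=ray(c,uv); return e+d*((z-e[2])/d[:,2])[:,None]
def proj(c,p):
    f=210/np.tan(np.radians(c['vfov']/2))
    q=R.from_quat(c['attitude']).inv().apply(np.atleast_2d(p)-c['eye'])
    return np.c_[q[:,0]/q[:,2]*f+c['cx'],q[:,1]/q[:,2]*f+c['cy']]
def hsv(im): return cv2.cvtColor(im,cv2.COLOR_RGB2HSV)
def blobs(m,amin=15):
    m=m.astype(np.uint8)
    n,l,s,ce=cv2.connectedComponentsWithStats(m)
    return [(s[i,4],ce[i],s[i,:4],l==i) for i in range(1,n) if s[i,4]>=amin]
def load(n): return cv2.imread(n)[:,:,::-1].copy()
E
python3 - <<'E'
from bench import viewer
from h import *
for n in ["top","scene"]:
    c=viewer.get_calibration(n); im=load(f"pics/{n}0.png"); h=hsv(im); H,S,V=h[...,0],h[...,1],h[...,2]
    for name,m in dict(yellow=(H>22)&(H<33)&(S>150)&(V>80),blue=(H>105)&(H<128)&(S>120)&(V>50),red=((H<5)|(H>175))&(S>180)&(V>100),bam=(H>8)&(H<22)&(S>60)&(V>90),black=(V<45)).items():
        for a,ce,bb,_ in blobs(m,25): print(n,name,a,ce.round(1),bb,plane(c,ce,0.0)[0].round(3))
im=load("pics/top0.png")
cv2.imwrite("pics/topcrop.png",cv2.resize(im[130:270,100:400,::-1],None,fx=2.6,fy=2.6,interpolation=cv2.INTER_CUBIC))
E
```

```text
top yellow 123 [331.4 177. ] [326 160  17  38] [ 0.608 -0.234  0.   ]
top yellow 158 [  2.4 237. ] [  0 217   8  34] [0.467 0.628 0.   ]
top blue 2570 [270.3 183.2] [243 153  56  93] [ 0.595 -0.071  0.   ]
top blue 60 [166.8 192.3] [163 188   9   9] [0.576 0.203 0.   ]
top blue 58 [165.1 205.5] [161 202   9   8] [0.541 0.207 0.   ]
top blue 132 [  9.1 229.9] [  3 214  12  34] [0.485 0.612 0.   ]
top blue 59 [163.1 218.5] [159 215   9   8] [0.506 0.212 0.   ]
top red 5779 [ 95.9 114.9] [ 33  80 126  68] [0.795 0.398 0.   ]
top red 50 [138.6 189.3] [135 186   8   8] [0.586 0.278 0.   ]
top red 50 [136.6 202.2] [133 199   8   8] [0.551 0.283 0.   ]
top red 51 [134.6 215.2] [131 212   8   8] [0.517 0.287 0.   ]
top bam 2062 [316.2  52.9] [ 82  47 446  13] [ 0.963 -0.206  0.   ]
top bam 1160 [547.7 177.5] [531  52  29 248] [ 0.594 -0.812  0.   ]
top bam 243 [34.8 57.7] [ 0 56 81  6] [0.964 0.573 0.   ]
top bam 167 [ 76.8 100.3] [41 91 72 20] [0.838 0.452 0.   ]
top bam 247 [511.1 156.5] [504 138  15  38] [ 0.654 -0.72   0.   ]
top bam 4412 [149.1 205.1] [108 161  86  89] [0.543 0.25  0.  
[... 2938 characters left out ...]
6 -0.   ]
scene black 46 [376.7 161.3] [370 149  17  21] [ 0.096 -0.039  0.   ]
scene black 220 [264.8 188.5] [254 177  23  23] [ 0.418 -0.219  0.   ]
scene black 80 [224.7 211.3] [217 203  15  16] [ 0.56  -0.243  0.   ]
scene black 34 [292.  219.6] [282 212  20  16] [ 0.45  -0.082  0.   ]
scene black 84 [259.8 266.9] [244 263  32   7] [ 0.623 -0.04  -0.   ]
scene black 35 [362.3 284.4] [355 280  14  10] [0.481 0.186 0.   ]
scene black 622 [360.9 308.4] [332 280  72  67] [0.537 0.223 0.   ]
scene black 2590 [230.7 323.5] [198 288  66  72] [0.782 0.018 0.   ]
scene black 311 [518.8 398.2] [511 374  16  46] [0.475 0.594 0.   ]
scene black 151 [530.5 398.5] [527 374  10  46] [0.458 0.612 0.   ]
```

View pics/topcrop.png

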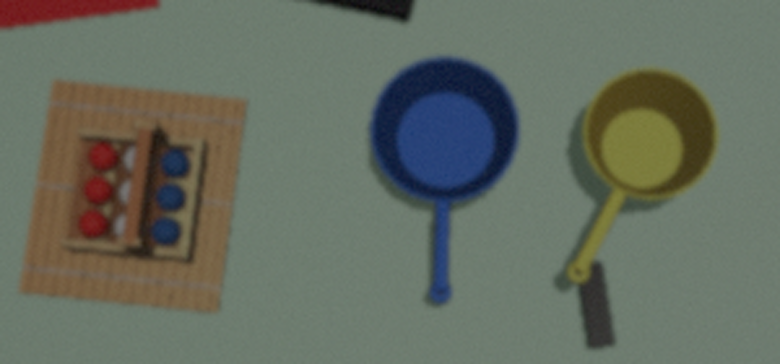

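```bash
cat >> h.py <<'E'
def circ(P):
    A=np.c_[2*P[:,:2],np.ones(len(P))]; b=(P[:,:2]**2).sum(1)
    x=np.linalg.lstsq(A,b,rcond=None)[0]; return x[:2],np.sqrt(x[2]+x[0]**2+x[1]**2)
def masks(im):
    h=hsv(im);H,S,V=[h[...,i].astype(int) for i in range(3)]
    return dict(yellow=(H>20)&(H<35)&(S>110)&(V>35),blue=(H>105)&(H<130)&(S>100)&(V>25),red=((H<6)|(H>174))&(S>150)&(V>60),bam=(H>6)&(H<22)&(S>50)&(V>60))
def cup(c,m,zr,rr):
    """largest blob: rim circle on plane z=zr with robust fit, and handle end dir"""
    b=max(blobs(m,200),key=lambda t:t[0])[3].astype(np.uint8)
    k=cv2.getStructuringElement(cv2.MORPH_ELLIPSE,(3,3))
    cn=max(cv2.findContours(b,cv2.RETR_EXTERNAL,cv2.CHAIN_APPROX_NONE)[0],key=len)[:,0,:].astype(float)
    P=plane(c,cn,zr)
    hull=P
    # initial centre from opened blob
    ko=cv2.getStructuringElement(cv2.MORPH_ELLIPSE,(15,15)); o=cv2.morphologyEx(b,cv2.MORPH_OPEN,ko)
    ce=plane(c,np.argwhere(o>0).mean(0)[::-1],zr)[0]
    C=ce[:2]
    for _ in range(12):
        r=np.hypot(*(P[:,:2]-C).T); s=abs(r-rr)<max(0.004,0.012-0.001*_); 
        if s.sum()<20: break
        C,rad=circ(P[s])
    return C,rad,s.sum(),P
def hdir(P,C,rmin):
    r=np.hypot(*(P[:,:2]-C).T); Q=P[(r>rmin),:2]; 
    return Q.mean(0)-C, len(Q), r.max()
E
python3 - <<'E'
from bench import viewer
from h import *
for n in ["top","scene"]:
    c=viewer.get_calibration(n); im=load(f"pics/{n}0.png"); M=masks(im)
    for nm,zr,rr in [("yellow",.075,.066),("blue",.056,.074)]:
        m=M[nm].copy()
        if n=="scene":
            m[:170]=0; m[290:]=0; m[:,450:]=0
        C,rad,k,P=cup(c,m,zr,rr); d,nn,rm=hdir(P,C,.09); print(n,nm,C,rad,k,"hdir",np.degrees(np.arctan2(d[1],d[0])),nn,rm)
    bl=blobs(M['bam']|0,800); 
    for a,ce,bb,mm in bl:
        if (n=="top" and 100<ce[0]<200) or (n=="scene" and 300<ce[0]<420):
            cn=max(cv2.findContours(mm.astype(np.uint8),cv2.RETR_EXTERNAL,cv2.CHAIN_APPROX_SIMPLE)[0],key=cv2.contourArea)
            P=plane(c,cn[:,0,:],.004)[:,:2].astype(np.float32); print(n,"mat",a,cv2.minAreaRect(P))
c=viewer.get_calibration("top")
r=plane(c,[[138.6,189.3],[136.6,202.2],[134.6,215.2]],.03); b=plane(c,[[166.8,192.3],[165.1,205.5],[163.1,218.5]],.03); print(r,b)
c=viewer.get_calibration("scene")
r=plane(c,[[388.9,309.1],[379.4,317.9],[369.5,326.9]],.032); print(r)
E
```

```text
top yellow [ 0.57712086 -0.27116234] 0.06335776700155758 80 hdir 150.15082503880643 54 0.15945224756398066
top blue [ 0.5914209  -0.07215316] 0.07121326822687223 135 hdir 177.19127001839468 65 0.16753269259101766
top mat 5043 ((0.5437469482421875, 0.24342209100723267), (0.19904029369354248, 0.21905943751335144), 82.76226043701172)
scene yellow [ 0.58001074 -0.26692776] 0.06492548884551545 92 hdir 136.8161421045522 67 0.16127063164470076
scene blue [ 0.59388226 -0.06790635] 0.07255980647881966 134 hdir 176.94924609603146 45 0.1666947407535096
scene mat 5156 ((0.5418246388435364, 0.24549600481987), (0.1986982524394989, 0.22371037304401398), 82.7159423828125)
[[0.57934094 0.27004189 0.03      ]
 [0.54546157 0.27438936 0.03      ]
 [0.51161618 0.27869268 0.03      ]] [[0.56977761 0.1970905  0.03      ]
 [0.53515648 0.20097073 0.03      ]
 [0.50137893 0.20559203 0.03      ]]
[[0.50876448 0.27758676 0.032     ]
 [0.54245857 0.27393019 0.032     ]
 [0.57629995 0.26997986 0.032     ]]
```

```bash
cat >> h.py <<'E'
def tool(a,s=1,tilt=0.0):
    """tool rotation: tray x yaw a (rad), tool x = s*tray x, tilt lip-down (rad)."""
    T=R.from_euler('z',a)*R.from_euler('y',tilt)
    x=np.array([s,0,0.]); z=np.array([0,0,-1.]); y=np.cross(z,x)
    return T*R.from_matrix(np.c_[x,y,z])
GD=0.0188
def tcp_from_grasp(g,Rt): return np.asarray(g)+Rt.apply([0,0,GD])
E
python3 - <<'E'
from bench import manip
from h import *
np.set_printoptions(precision=2,suppress=True)
def ik(g,Rt):
    return manip.solve_ik(tcp_from_grasp(g,Rt),Rt.as_quat())
for s in (1,-1):
    for z in (.084,.28): print("tray",s,z,ik([.537,.22,z],tool(np.radians(82.4),s)))
Y=np.array([.578,-.269])
for deg in range(-180,180,20):
    a=np.radians(deg); u=np.array([np.cos(a),np.sin(a)])
    for s in (1,-1):
        o=[]
        for t in (0,.5,.58):
            tip=R.from_euler('y',t).apply([.082,0,-.064])
            low=R.from_euler('y',t).apply([.082,0,-.080])
            g=np.r_[Y-u*(.028+tip[0]),.087-low[2]]
            q=ik(g,tool(a,s,t)); o.append(q)
        print(deg,s,[ 'x' if q is None else np.array(q) for q in o])
E
```

```text
tray 1 0.084 [ 0.29  0.81 -1.01  1.83  0.82  0.99  0.36]
tray 1 0.28 [ 0.45  0.65 -1.3   1.68  0.65  1.32  0.47]
tray -1 0.084 [-0.45  0.55  0.01  1.86 -0.01  0.74 -2.13]
tray -1 0.28 [ 0.34  0.51 -1.05  1.68  0.47  1.23 -2.52]
-180 1 [array([-0.32,  1.13,  1.35,  1.4 , -1.1 ,  1.45, -2.14]), array([ 0.65,  0.42, -0.24,  1.88, -0.3 ,  0.41, -2.44]), array([ 0.74,  0.4 , -0.31,  1.96, -0.47,  0.32, -2.25])]
-180 -1 [array([ 0.77,  0.81, -0.74,  1.35,  0.55,  1.19, -0.02]), array([ 1.2 ,  0.61, -0.97,  1.87,  0.63,  0.49, -0.07]), array([ 1.24,  0.57, -0.96,  1.94,  0.59,  0.35, -0.02])]
-160 1 [array([-0.33,  0.96,  1.13,  1.45, -0.88,  1.28, -1.92]), array([ 0.82,  0.47, -0.4 ,  1.83, -0.36,  0.56, -2.02]), array([ 0.92,  0.47, -0.46,  1.88, -0.5 ,  0.51, -1.85])]
-160 -1 [array([ 0.79,  0.81, -0.83,  1.41,  0.61,  1.19,  0.24]), array([ 1.28,  0.7 , -1.08,  1.81,  0.47,  0.6 ,  0.45]), array([ 1.34,  0.68, -1.06,  1.87,  0.33,  0.5 ,  0.6 ])]
-140 1 [array([ 0.48,  0.64, -0.34,  1.5 ,  0.23,  1.04, -2.36]), array([ 0.89,  0.53, -0.47,  1.75, -0.34,  0.75, -1.71]), array([ 0.97,  0.5
[... 4959 characters left out ...]
 , -1.31,  1.32,  1.05,  1.46,  2.29]), array([ 1.25,  0.82, -1.3 ,  1.88,  1.4 ,  0.98,  1.81]), array([ 1.27,  0.79, -1.3 ,  1.96,  1.52,  0.94,  1.69])]
140 -1 [array([ 0.78,  0.78, -0.58,  1.34,  0.44,  1.15, -0.54]), array([ 0.81,  0.46, -0.58,  1.89,  0.9 ,  0.54, -1.08]), array([ 0.72,  0.41, -0.48,  1.97,  1.05,  0.45, -1.27])]
160 1 [array([-0.25,  1.14,  1.35,  1.37, -1.11,  1.46, -2.45]), array([ 0.02,  0.42,  0.47,  1.93, -0.6 ,  0.39, -2.57]), array([-0.31,  0.51,  0.9 ,  2.02, -1.23,  0.45, -2.03])]
160 -1 [array([ 0.77,  0.8 , -0.66,  1.33,  0.49,  1.18, -0.27]), array([ 1.01,  0.5 , -0.77,  1.9 ,  0.78,  0.46, -0.59]), array([ 0.99,  0.45, -0.72,  1.98,  0.9 ,  0.33, -0.73])]
```

Run:
```python
from bench import manip,viewer
from h import *
a=np.radians(82.4); Rt=tool(a,1)
manip.move_pose(tcp_from_grasp([.537,.22,.25],Rt),Rt.as_quat())
c=viewer.get_calibration("wrist"); im=viewer.get_image("wrist"); cv2.imwrite("pics/wtray.png",im[:,:,::-1])
import pickle; pickle.dump((c,im),open("wtray.pkl","wb"))
print(manip.current_clock(),manip.current_tool_pos(),manip.current_q())
```

```text
3.3167 [0.5374452  0.21907855 0.2310393 ] [ 0.44943334  0.70119475 -1.29843618  1.7101079   0.70356797  1.28951486
  0.43388401]
```

View pics/wtray.png

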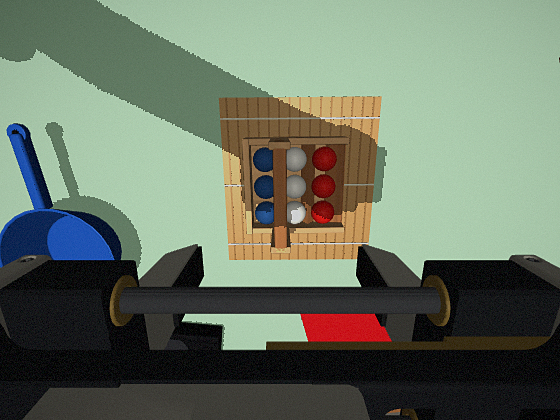

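Run:
```python
import pickle
from h import *
c,im=pickle.load(open("wtray.pkl","rb"))
M=masks(im)
m=M['red'].copy(); m[:130]=0;m[230:]=0
r=[ce for a,ce,*_ in blobs(m,150)]; print(np.round(r,1)); Rr=plane(c,r,.027); print(Rr)
d=Rr[-1]-Rr[0]; print("row ang",np.degrees(np.arctan2(d[1],d[0])),np.linalg.norm(d))
cv2.imwrite("pics/wtc.png",cv2.resize(im[120:265,215:390,::-1],None,fx=4,fy=4,interpolation=cv2.INTER_CUBIC))
```

```text
[[324.  158.5]
 [323.  185.9]
 [322.2 211.8]]
[[0.50951633 0.27846589 0.027     ]
 [0.54355777 0.27416427 0.027     ]
 [0.57756335 0.27000685 0.027     ]]
row ang -7.086186108785422 0.06857078223816511
```

View pics/wtc.png

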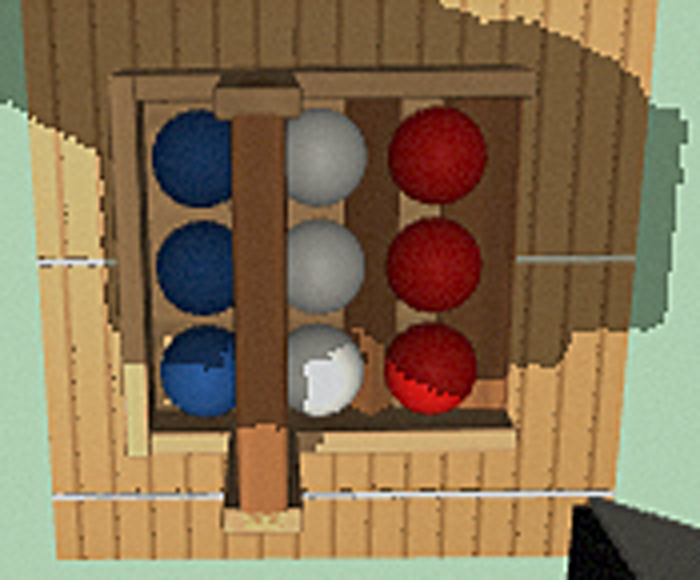

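Run:
```python
import pickle
from h import *
c,im=pickle.load(open("wtray.pkl","rb"))
print(plane(c,[[279.8,160],[280.3,198],[280.9,240]],.095))
```

```text
[[0.49518599 0.22567038 0.095     ]
 [0.53410869 0.22090735 0.095     ]
 [0.5808948  0.21523388 0.095     ]]
```

Run:
```python
from bench import manip,viewer,effector
from h import *
a=np.radians(82.95); Rt=tool(a,1); q=Rt.as_quat()
G=np.array([.5365,.2208,.085])
manip.servo_line(tcp_from_grasp(G+[0,0,.05],Rt),ori=q,vel=.2)
manip.servo_line(tcp_from_grasp(G,Rt),ori=q,vel=.08)
effector.close(f_grip=50); print("gap",manip.current_finger_gap(),manip.current_force())
manip.servo_line(tcp_from_grasp(G+[0,0,.11],Rt),ori=q,vel=.1)
print("gap",manip.current_finger_gap(),manip.current_force(),manip.current_tool_pos(),manip.current_clock())
im=viewer.get_image("wrist"); cv2.imwrite("pics/wl.png",im[:,:,::-1])
im=viewer.get_image("scene"); cv2.imwrite("pics/sl.png",im[:,:,::-1])
```

```text
gap 0.013706324966469417 [-0.66648329 -0.90057974 -1.14348969]
gap 0.014114536058047283 [ 0.21350162  0.11533936 -4.68470092] [0.53608906 0.22040788 0.17539273] 7.2583
```

View pics/wl.png

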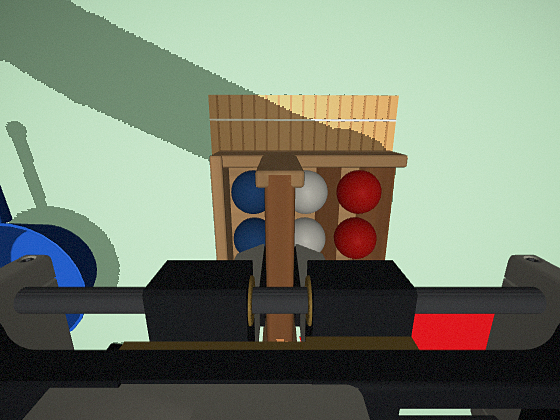

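View pics/sl.png

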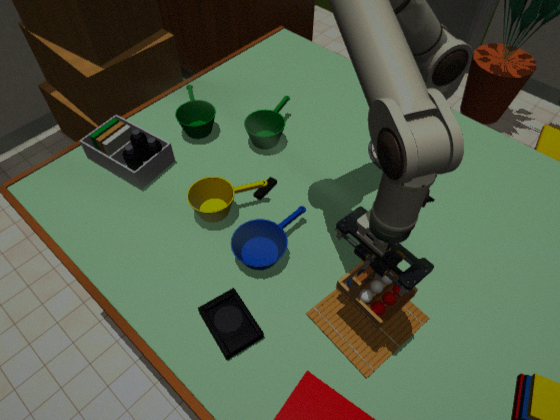

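```bash
cat > pour.py <<'E'
from h import *
A=np.radians(82.95); U=np.array([np.cos(A),np.sin(A)]); Y=np.array([.5785,-.269])
def pose(t,back=.028,hz=.198):
    tip=R.from_euler('y',t).apply([.082,0,-.064])
    Rt=tool(A,1,t); g=np.r_[Y-U*(back+tip[0]),hz]
    return tcp_from_grasp(g,Rt),Rt.as_quat()
E
python3 - <<'E'
from bench import manip,viewer,effector
from pour import *
p,q=pose(0)
try:
    manip.servo_line(p,ori=q,vel=.22)
except manip.PlanningError as e:
    print("PE",e); raise SystemExit
print(manip.current_q(),manip.current_tool_pos(),p,manip.current_force(),manip.current_finger_gap(),manip.current_clock())
p,q=pose(.2); manip.servo_line(p,ori=q,vel=.03)
p,q=pose(.3); manip.servo_line(p,ori=q,vel=.02)
print(manip.current_clock(),manip.current_q())
for n in ["scene","top","wrist"]:
    cv2.imwrite(f"pics/{n}_p1.png",viewer.get_image(n)[:,:,::-1])
E
```

```text
[ 1.26390531  0.92018259 -1.23759714  1.49612003  0.87842852  1.3547246
  1.4085001 ] [ 0.56524394 -0.37719428  0.17935184] [ 0.5649991  -0.37816834  0.1792    ] [-0.15448278 -0.12631465 -4.06013833] 0.013796406537358401 10.2333
11.2083 [ 1.11081533  0.80214817 -1.13677722  1.635133    1.06133426  1.32434773
  1.16426053]
```

View pics/scene_p1.png

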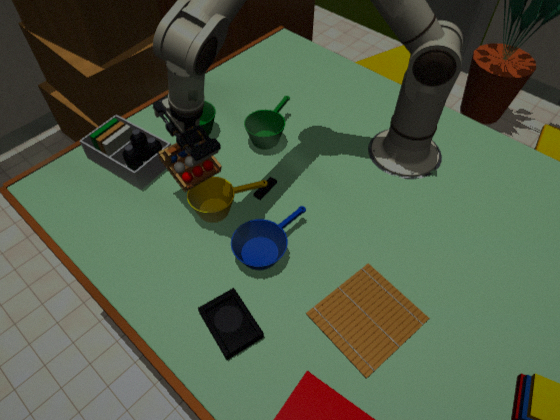

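View pics/top_p1.png

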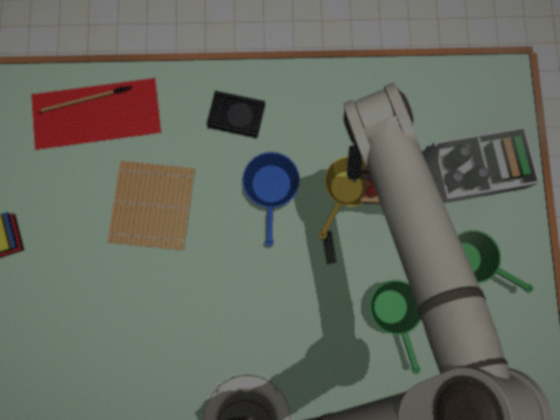

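View pics/wrist_p1.png

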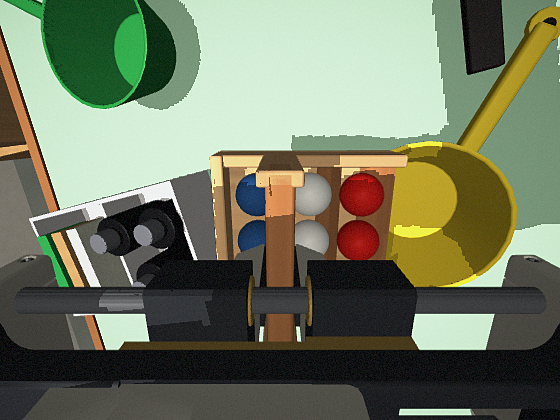

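Run:
```python
from bench import manip,viewer
from h import *
c=viewer.get_calibration("wrist"); im=load("pics/wrist_p1.png"); m=masks(im)['yellow']; m[250:]=0; m[:,:395]=0
cn=max(cv2.findContours(m.astype(np.uint8),cv2.RETR_EXTERNAL,cv2.CHAIN_APPROX_NONE)[0],key=len)[:,0,:].astype(float)
P=plane(c,cn,.075)[:,:2]; C=np.array([.5785,-.269])
s0=(cn[:,1]<248)&(cn[:,0]>400)
for i in range(15):
    s=s0&(abs(np.hypot(*(P-C).T)-.066)<(.012 if i<5 else .004)); C,r=circ(P[s])
print(C,r,s.sum())
# handle: end disc mask u>525 v<45 and bar mid
b=[]
for v in (60,80,100,120):
    u=np.flatnonzero(m[v,440:])+440; b.append([u.mean(),v]); 
print(b); B=plane(c,b,.074)[:,:2]; print(B, [np.degrees(np.arctan2(*(x-C)[::-1])) for x in B])
print(np.degrees(np.arctan2(*(B[0]-B[-1])[::-1])))
```

```text
[ 0.53174285 -0.21742895] 0.0660418082070762 73
[[np.float64(523.5), 60], [np.float64(510.0), 80], [np.float64(497.5), 100], [np.float64(484.5), 120]]
[[ 0.46554118 -0.20888679]
 [ 0.47697978 -0.2156932 ]
 [ 0.48911432 -0.2222568 ]
 [ 0.50185056 -0.22948044]] [np.float64(172.64760939187235), np.float64(178.1845845677409), np.float64(-173.5385580535135), np.float64(-158.04249695165333)]
150.43932164380905
```

Run:
```python
from bench import manip,viewer
from h import *
c=viewer.get_calibration("wrist"); im=load("pics/wrist_p1.png"); m=masks(im)['yellow']
pts=[]
for v in range(165,246,3): pts.append([np.flatnonzero(m[v,400:])[-1]+400,v])
for u in range(412,456,3): pts.append([u,np.flatnonzero(m[135:,u])[0]+135])
pts=np.array(pts,float); P=plane(c,pts,.075)
C,r=circ(P); print(C,r)
from scipy.optimize import least_squares
s=least_squares(lambda x:np.hypot(*(P[:,:2]-x).T)-.066,[.578,-.27]); print(s.x,abs(s.fun).max())
L=np.array([.4769798,-.2156932]); d=np.array([np.cos(np.radians(150.44)),np.sin(np.radians(150.44))])
w=s.x-L; print("off-line",w[0]*d[1]-w[1]*d[0], np.degrees(np.arctan2(*(L-s.x)[::-1])))
```

```text
[ 0.57744426 -0.26967827] 0.06428757272967277
[ 0.57884561 -0.27124387] 0.0007096104129438174
off-line 0.0019337676555395075 151.3949570502631
```

Run:
```python
from bench import manip,viewer,effector
from pour import *
for t in (.36,.42,.47,.50):
    p,q=pose(t,hz=.1985); manip.servo_line(p,ori=q,vel=.015)
manip.sleep(.6)
print(manip.current_clock(),manip.current_force(),manip.current_finger_gap())
for n in ["scene","wrist"]:
    cv2.imwrite(f"pics/{n}_p2.png",viewer.get_image(n)[:,:,::-1])
```

```text
13.55 [-0.10965833 -0.69633922 -3.84994507] 0.013458660069844114
```

View pics/scene_p2.png

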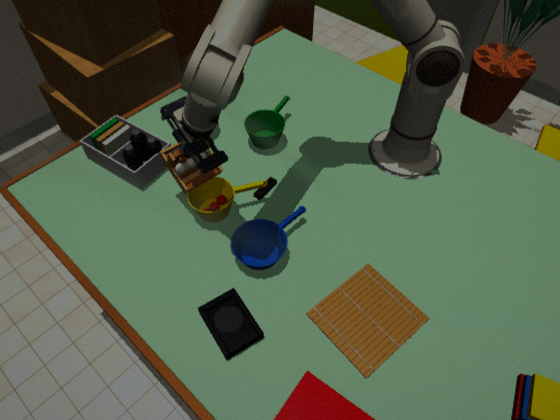

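View pics/wrist_p2.png

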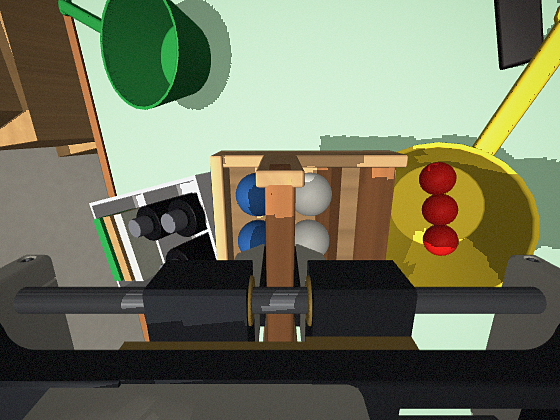

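Run:
```python
from bench import manip,viewer,effector
from pour import *
for t,b,h in ((.3,.03,.203),(.1,.04,.206),(0,.04,.206)):
    p,q=pose(t,back=b,hz=h); manip.servo_line(p,ori=q,vel=.04)
Rt=tool(A,1); q=Rt.as_quat()
G=np.array([.5405,.2256,.206])
manip.servo_line(tcp_from_grasp(G,Rt),ori=q,vel=.24)
G[2]=.11; manip.servo_line(tcp_from_grasp(G,Rt),ori=q,vel=.12)
print(manip.current_force(),manip.current_tool_pos(),tcp_from_grasp(G,Rt))
f0=manip.current_force()[2]
for z in (.092,.089,.087,.086,.085,.084,.083):
    G[2]=z; manip.servo_line(tcp_from_grasp(G,Rt),ori=q,vel=.03); f=manip.current_force()[2]; print(z,f,manip.current_tool_pos()[2]+GD)
    if f>f0+2: break
print(manip.current_clock())
cv2.imwrite("pics/wr_dn.png",viewer.get_image("wrist")[:,:,::-1])
```

```text
[-0.7043791  -0.56638349 -3.92747815] [0.54096194 0.22620941 0.09196424] [0.5405 0.2256 0.0912]
0.092 -3.400700511993849 0.09202863598414163
0.089 -4.270560254853815 0.08885748121047268
0.087 -4.093924209077029 0.08686111889730434
0.086 -4.507997891552047 0.08595529222723024
0.085 -3.823640408659948 0.08495048961723087
0.084 4.667631827893895 0.08464855931926445
20.875
```

View pics/wr_dn.png

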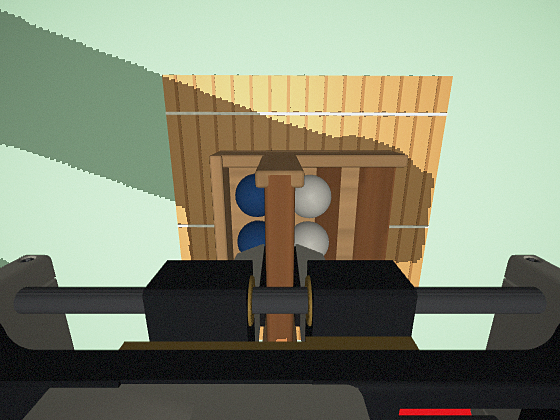

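Run:
```python
from bench import manip,viewer,effector
from pour import *
np.set_printoptions(precision=2,suppress=True)
Rt=tool(A,1); q=Rt.as_quat()
effector.open_jaws(); print(manip.current_finger_gap(),manip.current_force())
p=manip.current_tool_pos()
manip.servo_line(p+[0,0,.06],vel=.12); manip.servo_line(p+[0,0,.19],vel=.25)
print(manip.current_clock())
im=viewer.get_image("wrist"); cv2.imwrite("pics/wr_rel.png",im[:,:,::-1])
B=np.array([.5928,-.071])
for s in (1,-1):
  for nm,C,be,zs in (("Y",[.5788,-.2708],151.3,(.066,.16,.27)),("N",B,90,(.15,.071,.27)),("N2",B,267,(.15,.071))):
    for z in zs:
        b=np.radians(be); g=np.r_[np.array(C)+.102*np.array([np.cos(b),np.sin(b)]),z]
        Rr=tool(b-np.pi/2,s); print(s,nm,z,manip.solve_ik(tcp_from_grasp(g,Rr),Rr.as_quat()))
```

```text
0.09163565983106764 [-0.13 -0.86  0.04]
23.5417
1 Y 0.066 [ 1.15  0.81 -1.04  1.95  0.88  0.94  0.73]
1 Y 0.16 [ 1.27  0.72 -1.22  1.9   0.77  1.1   0.8 ]
1 Y 0.27 [ 1.37  0.63 -1.38  1.79  0.64  1.28  0.89]
1 N 0.15 [ 0.55  0.65 -0.9   1.77  0.59  1.02 -0.57]
1 N 0.071 [ 0.49  0.75 -0.8   1.81  0.68  0.89 -0.63]
1 N 0.27 [ 0.63  0.53 -1.01  1.66  0.47  1.22 -0.48]
1 N2 0.15 [ 1.11  1.1  -1.47  1.71  1.11  1.42  2.54]
1 N2 0.071 [ 1.09  1.19 -1.39  1.75  1.22  1.34  2.5 ]
-1 Y 0.066 [ 0.01  0.56  0.46  1.98 -0.38  0.68 -1.36]
-1 Y 0.16 [ 0.    0.4   0.46  1.94 -0.23  0.85 -1.49]
-1 Y 0.27 [-0.19  0.29  0.68  1.84 -0.2   1.09 -1.51]
-1 N 0.15 [ 0.79  1.07 -1.47  1.76  1.09  1.4   2.24]
-1 N 0.071 [ 0.77  1.16 -1.38  1.8   1.2   1.31  2.2 ]
-1 N 0.27 [ 0.82  0.89 -1.53  1.65  0.89  1.48  2.35]
-1 N2 0.15 [ 0.91  0.71 -0.95  1.72  0.65  1.06 -0.31]
-1 N2 0.071 [ 0.84  0.79 -0.84  1.76  0.72  0.93 -0.36]
```

View pics/wr_rel.png

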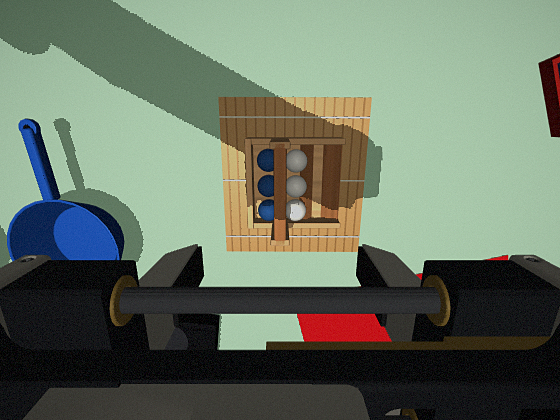

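Run:
```python
from bench import manip,viewer,effector
from pour import *
import pickle
Rt=tool(0,1)
manip.move_pose(tcp_from_grasp([.59,-.19,.27],Rt),Rt.as_quat())
c=viewer.get_calibration("wrist"); im=viewer.get_image("wrist"); cv2.imwrite("pics/wb.png",im[:,:,::-1]); pickle.dump((c,im),open("wb.pkl","wb"))
b=np.radians(151.3); g=np.r_[np.array([.5788,-.2708])+.102*np.array([np.cos(b),np.sin(b)]),.22]
g[:2]+= -.10*np.array([np.cos(b),np.sin(b)])
Rt=tool(b-np.pi/2,1)
manip.move_pose(tcp_from_grasp(g,Rt),Rt.as_quat())
c=viewer.get_calibration("wrist"); im=viewer.get_image("wrist"); cv2.imwrite("pics/wy.png",im[:,:,::-1]); pickle.dump((c,im),open("wy.pkl","wb"))
print(manip.current_clock())
```

```text
26.2167
```

View pics/wb.png

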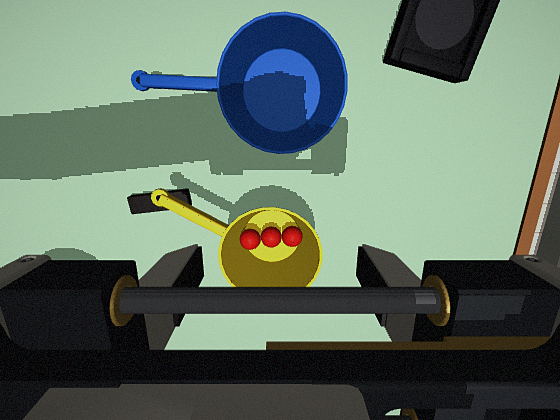

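View pics/wy.png

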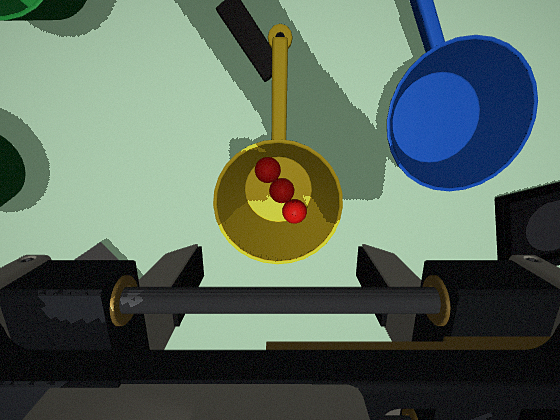

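Run:
```python
import pickle
from h import *
from scipy.optimize import least_squares
def fit(f,col,zr,rr,c0,hd,box):
    c,im=pickle.load(open(f,"rb")); m=masks(im)[col]
    if col=="yellow": m=m|masks(im)["red"]
    mm=np.zeros_like(m); u0,u1,v0,v1=box; mm[v0:v1,u0:u1]=m[v0:v1,u0:u1]
    b=max(blobs(mm,200),key=lambda t:t[0])[3].astype(np.uint8)
    cn=max(cv2.findContours(b,cv2.RETR_EXTERNAL,cv2.CHAIN_APPROX_NONE)[0],key=len)[:,0,:].astype(float)
    cn=cn[(cn[:,0]>u0+1)&(cn[:,0]<u1-2)&(cn[:,1]>v0+1)&(cn[:,1]<v1-2)]
    P=plane(c,cn,zr)[:,:2]; x=np.array(c0)
    for i in range(8):
        s=abs(np.hypot(*(P-x).T)-rr)<(.012 if i<3 else .004)
        r=least_squares(lambda y:np.hypot(*(P[s]-y).T)-rr,x,loss='soft_l1',f_scale=.001); x=r.x
    # handle bar points
    Q=plane(c,cn,zr-.001 if col=="yellow" else .055)[:,:2]; rad=np.hypot(*(Q-x).T); H=Q[(rad>rr+.012)&(rad<rr+.075)]
    vx=cv2.fitLine(H.astype(np.float32),cv2.DIST_L2,0,.01,.01).ravel()
    me=H.mean(0)-x
    print(f,col,x,s.sum(),abs(r.fun).mean(),"bar ang",np.degrees(np.arctan2(vx[1],vx[0])),"mid ang",np.degrees(np.arctan2(me[1],me[0])),len(H))
fit("wb.pkl","blue",.056,.074,[.592,-.07],0,(60,360,0,200))
fit("wy.pkl","yellow",.075,.066,[.579,-.27],0,(200,360,0,275))
fit("wy.pkl","blue",.056,.074,[.592,-.07],0,(380,545,0,195))
```

```text
wb.pkl blue [ 0.59113843 -0.07114588] 382 0.0013585666028499352 bar ang -2.4937806 mid ang 177.54955379724547 113
wy.pkl yellow [ 0.57779465 -0.27035683] 359 0.0010799543548573832 bar ang -29.223358 mid ang 150.5154910293995 151
wy.pkl blue [ 0.59131804 -0.07111525] 423 0.0011915753477448445 bar ang 49.03669 mid ang -179.64310423463516 61
```

Run:
```python
from bench import manip,viewer,effector
from h import *
b=np.radians(150.6); u=np.array([np.cos(b),np.sin(b)]); Y=np.array([.5780,-.2705])
Rt=tool(b-np.pi/2,1); q=Rt.as_quat()
G=np.r_[Y+.102*u,.066]
manip.servo_line(tcp_from_grasp(G+[0,0,.12],Rt),ori=q,vel=.2)
manip.servo_line(tcp_from_grasp(G+[0,0,.03],Rt),ori=q,vel=.15)
manip.servo_line(tcp_from_grasp(G,Rt),ori=q,vel=.06)
effector.close(f_grip=45); print("gap",manip.current_finger_gap(),manip.current_force())
manip.servo_line(tcp_from_grasp(G+[0,0,.03],Rt),ori=q,vel=.06)
manip.servo_line(tcp_from_grasp(G+[0,0,.10],Rt),ori=q,vel=.12)
print("gap",manip.current_finger_gap(),manip.current_force(),manip.current_wrist_torque(),manip.current_tool_pos(),manip.current_clock())
for n in ["scene","wrist","top"]:
    cv2.imwrite(f"pics/{n}_yl.png",viewer.get_image(n)[:,:,::-1])
```

```text
gap 0.013781824225533512 [ 0.07514439 -0.15300232  0.56508235]
gap 0.01377767898416996 [ 0.50247643 -1.10298728 -1.2684551 ] [ 0.11086428 -0.01378841 -0.00493418] [ 0.48861448 -0.22065523  0.14673988] 30.875
```

View pics/scene_yl.png

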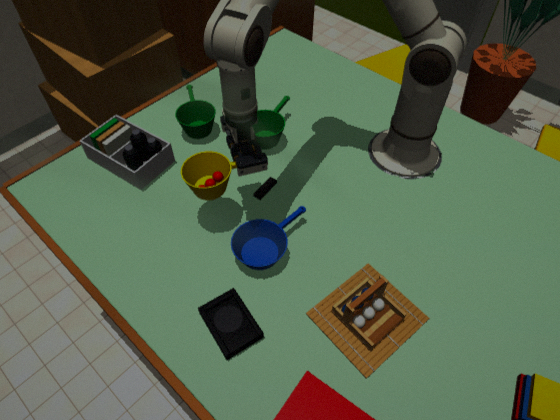

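View pics/wrist_yl.png

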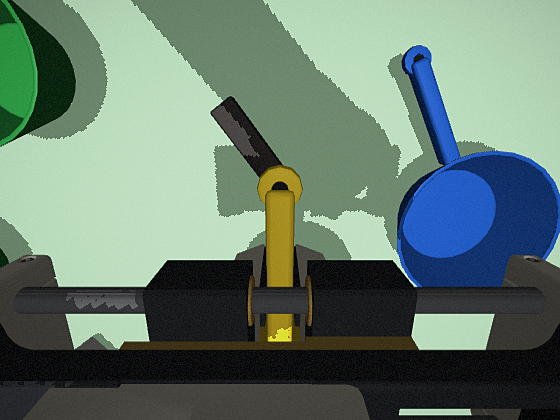

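View pics/top_yl.png

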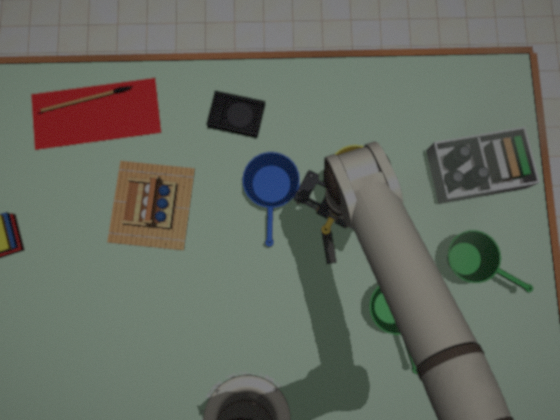

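```bash
python3 - <<'E'
from bench import manip,viewer
from h import *
c=viewer.get_calibration("wrist")
b=np.radians(150.6); u=np.array([np.cos(b),np.sin(b)])
p=np.array(manip.current_tool_pos()); g=p+[0,0,GD]; print(g)
for tilt in (-6,-3,0,3,6):
    t=np.radians(tilt)
    for r in (.061-.011,.061):
        e=g+np.r_[u*np.cos(t)*r,np.sin(t)*r]+np.r_[-u*np.sin(t)*.008,.008*np.cos(t)]
        print(tilt,r,proj(c,e))
E
python3 - <<'E'
import cv2
im=cv2.imread("pics/wrist_yl.png"); cv2.imwrite("pics/hc.png",cv2.resize(im[150:260,230:330],None,fx=6,fy=6,interpolation=cv2.INTER_CUBIC))
E
```

```text
[ 0.48846276 -0.22032988  0.16510167]
-6 0.05 [[278.88115244 187.42636866]]
-6 0.061 [[278.85531553 164.13449563]]
-3 0.05 [[278.87231196 189.10268129]]
-3 0.061 [[278.84350531 165.49924476]]
0 0.05 [[278.86359513 191.12462632]]
0 0.061 [[278.83170648 167.29542638]]
3 0.05 [[278.85504464 193.50264405]]
3 0.061 [[278.81997141 169.54487662]]
6 0.05 [[278.84670619 196.24570089]]
6 0.061 [[278.80835842 172.26838683]]
```

View pics/hc.png

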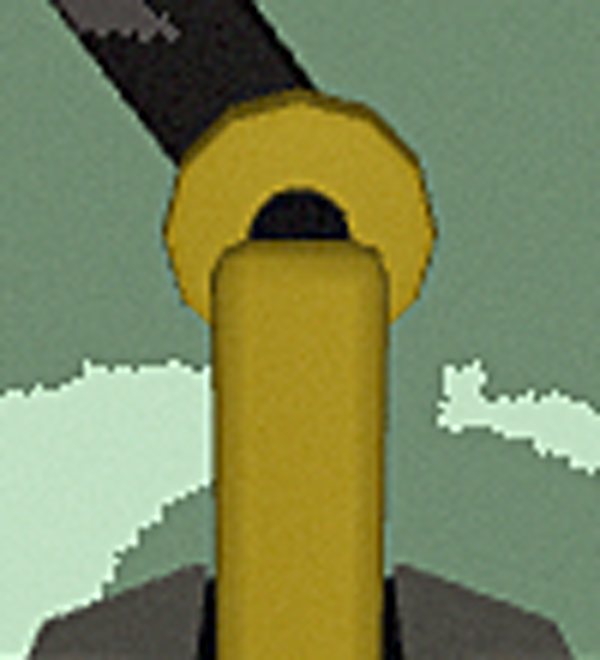

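Run:
```python
from bench import manip,viewer,effector
from h import *
B=np.array([.5914,-.0711]); b=np.radians(90); u=np.array([np.cos(b),np.sin(b)])
Rt=tool(b-np.pi/2,1); q=Rt.as_quat(); G=np.r_[B+.102*u,.166]
manip.servo_line(tcp_from_grasp(G,Rt),ori=q,vel=.12)
G[2]=.14; manip.servo_line(tcp_from_grasp(G,Rt),ori=q,vel=.08)
manip.sleep(.2)
print(manip.current_tool_pos(),tcp_from_grasp(G,Rt),manip.current_force(),manip.current_clock())
for n in ["scene","top"]:
    cv2.imwrite(f"pics/{n}_n1.png",viewer.get_image(n)[:,:,::-1])
```

```text
[0.59176364 0.03109195 0.1216101 ] [0.5914 0.0309 0.1212] [-0.3028494   0.11710593 -2.13200309] 34.1083
```

View pics/scene_n1.png

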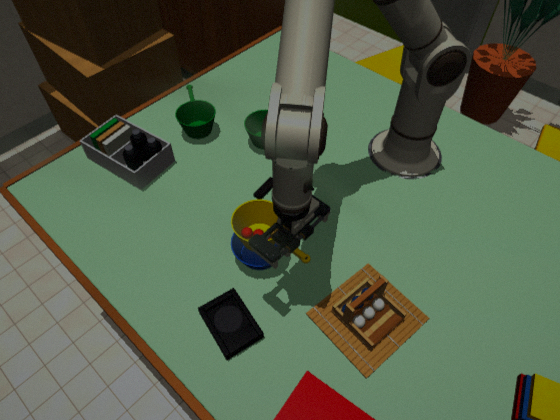

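View pics/top_n1.png

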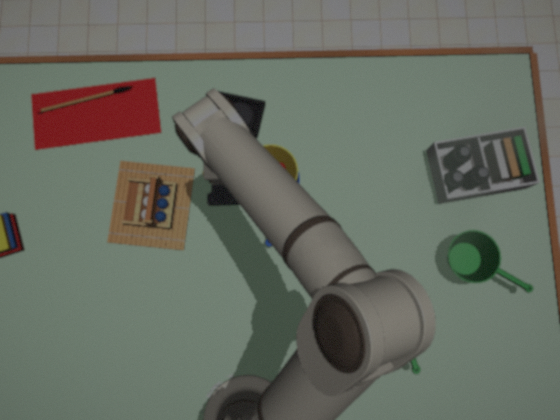

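Run:
```python
from bench import manip,viewer,effector
from h import *
B=np.array([.5914,-.0711]); b=np.radians(90); u=np.array([np.cos(b),np.sin(b)])
Rt=tool(b-np.pi/2,1); q=Rt.as_quat(); G=np.r_[B+.102*u,.14]
f0=manip.current_force(); t0=np.array(manip.current_wrist_torque())
for z in (.115,.10,.09,.085,.081,.078,.076,.0745,.0735,.0725,.0715,.071,.070):
    G[2]=z; manip.servo_line(tcp_from_grasp(G,Rt),ori=q,vel=.05); f=manip.current_force()-f0; print(z,f.round(2),(manip.current_wrist_torque()-t0).round(3),round(manip.current_tool_pos()[2]+GD,4))
    if np.linalg.norm(f)>4: break
print(manip.current_clock(),manip.current_finger_gap())
cv2.imwrite("pics/scene_n2.png",viewer.get_image("scene")[:,:,::-1])
im=cv2.imread("pics/scene_n2.png"); cv2.imwrite("pics/n2c.png",cv2.resize(im[180:290,200:330],None,fx=5,fy=5,interpolation=cv2.INTER_CUBIC))
```

```text
0.115 [ 0.03 -0.85  0.01] [0.073 0.017 0.009] 0.1148
0.1 [-0.34  0.81  0.59] [ 0.08   0.028 -0.005] 0.0996
0.09 [-0.21 -0.01  0.14] [ 0.101 -0.004  0.049] 0.0895
0.085 [-0.33  0.47  0.74] [0.093 0.038 0.031] 0.0846
0.081 [-0.11 -0.61  0.8 ] [ 0.074 -0.024  0.025] 0.0807
0.078 [ 0.56  0.46 -0.32] [ 0.08  -0.035  0.074] 0.0778
0.076 [-0.3  -0.68 -0.  ] [ 0.038 -0.025  0.038] 0.0759
0.0745 [-0.44 -0.21  0.5 ] [ 0.071 -0.01   0.097] 0.0744
0.0735 [-0.25 -0.65 -0.55] [0.085 0.034 0.049] 0.0735
0.0725 [ 0.24 -0.97  0.39] [0.062 0.011 0.041] 0.0724
0.0715 [ 0.28 -0.49  0.31] [ 0.046 -0.021  0.004] 0.0715
0.071 [ 0.03 -0.14  0.93] [ 0.07  -0.021  0.026] 0.0711
0.07 [-0.89 -0.84  6.25] [ 0.064  0.304 -0.054] 0.0706
38.1583 0.013501572189406855
```

View pics/n2c.png

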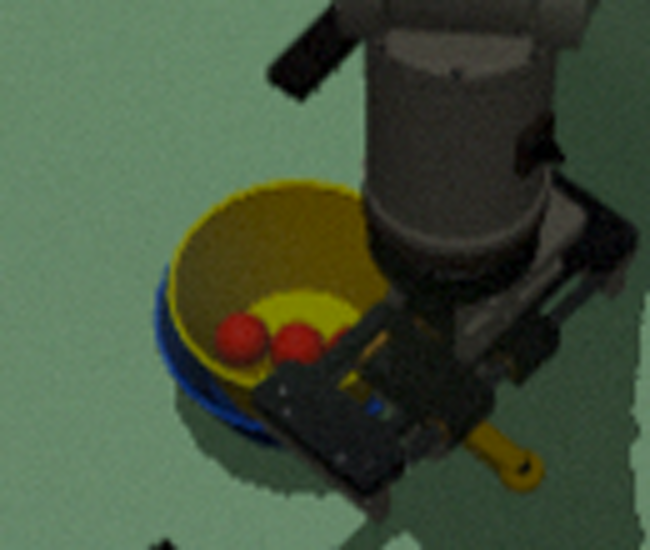

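Run:
```python
from bench import manip,viewer,effector
from h import *
effector.open_jaws()
p=np.array(manip.current_tool_pos())
manip.servo_line(p+[0,0,.05],vel=.08); manip.servo_line(p+[0,0,.18],vel=.2)
Rt=tool(0,1)
manip.move_pose(tcp_from_grasp([.59,-.19,.27],Rt),Rt.as_quat())
c=viewer.get_calibration("wrist"); im=viewer.get_image("wrist"); cv2.imwrite("pics/wf.png",im[:,:,::-1])
import pickle; pickle.dump((c,im),open("wf.pkl","wb"))
for n in ["scene","top"]: cv2.imwrite(f"pics/{n}_f.png",viewer.get_image(n)[:,:,::-1])
print(manip.current_clock(),manip.current_force())
```

```text
42.125 [1.12629082 0.3105431  0.21477439]
```

View pics/wf.png

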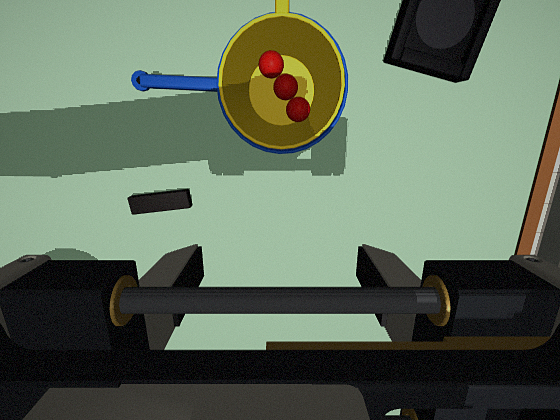

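View pics/scene_f.png

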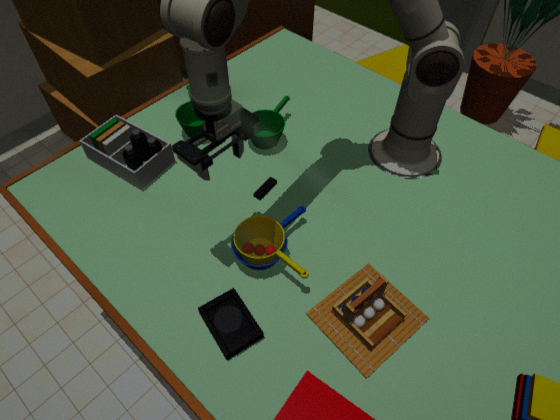

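Run:
```python
import pickle
from h import *
from scipy.optimize import least_squares
c,im=pickle.load(open("wf.pkl","rb")); M=masks(im)
m=(M["yellow"]|M["red"]).astype(np.uint8); m[:15]=0; m[170:]=0
def fit(m,z,r0,x):
    cn=max(cv2.findContours(m,cv2.RETR_EXTERNAL,cv2.CHAIN_APPROX_NONE)[0],key=len)[:,0,:].astype(float); cn=cn[cn[:,1]>18]
    P=plane(c,cn,z)[:,:2]
    for i in range(6):
        s=abs(np.hypot(*(P-x).T)-r0)<.006
        r=least_squares(lambda y:np.hypot(*(P[s]-y[:2]).T)-y[2],[*x,r0],loss='soft_l1',f_scale=.001); x=r.x[:2]
    return r.x,s.sum()
print("yellow",fit(m,.080,.066,np.array([.5914,-.0711])))
m2=((M["yellow"]|M["red"]|M["blue"])).astype(np.uint8); m2[:15]=0;m2[170:]=0
cn=0
print("blue",fit(m2,.056,.074,np.array([.5914,-.0711])))
mr=M["red"].copy(); mr[160:]=0; print([plane(c,ce,.025)[0][:2] for a,ce,*_ in blobs(mr,60)])
```

```text
yellow (array([ 0.59067615, -0.07100011,  0.06484221]), np.int64(320))
blue (array([ 0.59151892, -0.07056426,  0.07272405]), np.int64(331))
[array([ 0.57825925, -0.04164935]), array([ 0.6034754 , -0.07913153])]
```

Cup centres agree to 1 mm, the rim height is consistent with full nesting, and the arm is clear. Handing in.

Run:
```python
from bench import manip
manip.hand_in(); print(manip.current_clock())
```

```text
the job is handed in; nothing more can be done
the job is handed in; nothing more can be done
```

The job is done and handed in, with the robot's clock at about 42 s of the 72 s allowed; the hand-in gives no verdict.

- **Pouring:** I lifted the tray by its handle and tipped it to about 29 degrees over the yellow cup. All three red balls rolled into the cup. In the last close view of the tray the three white and three blue balls were still in their rows.
- **Tray:** I set it back flat in the middle of the bamboo mat and let go. It touched down with the handle about 84.6 mm above the table, as expected for a flat tray on the mat.
- **Nesting:** I lifted the yellow cup by its handle and lowered it into the blue cup until it met the floor. Contact came at a grip height of 70.6 mm against 71 mm expected. The handles are about 87 degrees apart, which puts the handle points about 146 mm from each other.

**Last checks:**
- The last wrist picture puts the two cup centres about 1 mm apart, with the yellow rim round and even.
- The red balls are inside the yellow cup.
- The ink stone and ink stick look unmoved in the pictures; I did not measure them.
- The arm is clear of everything.

Nothing failed. One early rim fit on a partly hidden view of the yellow cup landed on the handle instead, so I redid it. The overview cameras differed by 2–4 mm on the cup positions, so I used the wrist camera's values.

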